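# Pass the tap tray over the spring stop

### The arm

A 6-joint arm with a two-finger parallel gripper is mounted at the origin on the work surface. World frame = base frame: x ahead of the robot, y to its left, z up, the work surface at z = 0. Lengths are in mm, angles in rad, forces in N, time in s.
With the tool pointing down it reaches from about 250 to 775 mm from the base axis. Payload 4 kg.
Tool frame: the origin (TCP) lies between the finger pads; the fingertips stand 25 mm ahead of it and the grasp point (between the pads) lies 6 mm ahead of it (bot.tip_extent is the distance from the TCP to the fingertips, in mm); x points along the fingers, y is the direction in which the jaws open and shut, and the axes are right-handed (so a half turn about x gives the same grasp; the last joint's range is limited). The gripper opens to 85 mm and grips with 20 to 120 N. Pads are 22 mm wide; open, the fingers measure 114 mm over their backs; the gripper's body (76 mm by 85 mm) begins 54 mm behind the grasp point. The pads swing forward as they close: fully open they stand 13 mm farther back than shut.
Start: joints at [1.225, 0.087, 1.371, -0, 1.684, -0.103], TCP at [132.239, 533.88, 256.341] pointing down, gripper open.
Joint ranges: [-3.1, 3.1], [-0.76, 2.03], [0.27, 2.55], [-1.08, 4.22], [0.17, 2.65], [-2.57, 2.57]. Speed limits (rad/s): [2.79, 2.79, 3.14, 3.14, 3.14, 3.14].

### API

Orientations are given as [roll, pitch, yaw] about the fixed x, y, z axes, in that order (R = Rz(yaw) Ry(pitch) Rx(roll)).
In Python, from bench import observe, viewer, ticket, finder, bot gives the robot as it stands.
- The arm moves only by the tool drive_tool, never from a script. Its argument "rows" is a list of rows, each an object of numbers: "x", "y", "z": the shift along the tool's x, y, z in mm; "rx", "ry", "rz": the turn, a rotation vector about the tool's x, y, z in rad. A call has 1 to 12 rows; each row is the pose to reach, as a shift and turn from the pose commanded when the call began, along the tool's axes at that moment; what a row does not reach only later rows make up. A row lasts 1/10 s, in which the tool goes at most 50 mm and 8.59 degrees, less where a joint would pass 70% of its speed; a pose out of reach is approached as far as the arm can. A call with a gripper value outside its range is refused whole. "jaw" is the opening, from 0 (shut) to 1 (fully open), set as the call begins (left out, the last holds). The fingers move at their own pace and stop on an object; the grip force is fixed at half the most. Time passes only in rows, so rows that repeat a pose let the fingers close. It gives the time, the measured TCP pose, the force and the opening at its end, in the units of the state.
- observe(): the state, without advancing time (a new reading comes with each control period).
- viewer.read_camera(name): name is "scene" or "top"; returns a dict with "color" (384x512x3 uint8, red, green, blue), "camera_matrix" (3x3 intrinsics, pixels), "rvec" (rotation vector, rad) and "tvec" (3), from world to camera coordinates, as OpenCV has them. Camera axes: x right, y down, z forward; pixel columns grow to the right and rows downward; lengths in mm; the calibration is good to about 2 mm. A picture is of the moment at which its call begins. There is no depth.
- ticket.job_done(): hands the job in, once; it reports no verdict.
Trained networks look in the newest picture that a camera, given by its name, has taken for a name from the list of things; names that differ only in an ending like _2 or _b are one class to them, and where a whole thing is asked for, a point or a joint stands for the part that bears it (a point fixed in the world has none). Each returns a list of dicts, best first, with "p" (0 to 1); they miss things now and then, are a little off and sometimes report something else, mostly with a low value. They report only what shows in the picture. A call takes as long as a camera call.
- finder.recognise(camera, query): "xy" ([column, row] in pixels, amid what is visible of it).
- finder.landmark_of(camera, query): "xy" ([column, row] in pixels: a listed point, or the origin of a listed thing).
The state is a dict: "t": time; "joints": joint angles; "qvel": joint speeds; "effort": joint torques, N m; "tcp_pos": TCP position; "eef_rot": TCP orientation; "contact_force": force on the tool from outside, world axes, zero at the start; "ft_torque": the same for the moment, N m; "width": finger opening in mm.
Only numpy, scipy, OpenCV 4.12 (cv2) and the standard library are available. Lean on these libraries where they do the work, as an engineer would, in place of code of your own. Each camera call takes 0.05 s, during which the arm holds its last target.

### The job

A wooden tray of spare taps waits on a slideway, held back by a spring stop. With the fingertips press down the long steel bar behind the tray and, keeping it down, push the tray along so that it slides over the lowered stop; then push the tray fully home against the end block, so that the stop springs up again behind it. Do not lift or tip the tray, and leave the loose things around the slideway where they stand.

Things in the scene. Friction and masses are not known exactly. Their poses are not given: they have to be found in the camera images.
- slideway: Fixed wooden slideway along its own y axis, 170 mm wide, y=-250 to +175 mm; placed and turned anew each time. Origin on the table below the spring stop's middle; the tray must go to +y; z up. Two runners, tops 36 mm above the table, 64 mm apart, carry the tray; guides outside them (inner faces x=+-64 mm, tops 51 mm high) keep it straight.
- end_face (a point): Middle of the end block's face that the tray must reach, at slideway y=+146 mm, 54 mm above the table (block top 66 mm, 128 mm wide). With the tray against it, the tray's centre is at y=+81 mm and its rear face 10 mm beyond the stop.
- stop (a joint): Spring plunger: one steel piece, a long flat bar between the runners with an upstanding stop at its front end. 0 = up, grows as it is pressed straight down, 0.015 m = lower limit; at 0.010 the stop is level with the runner tops. Spring force about 1 N at the top, 3.3 N at the bottom; rises by itself when let go. A tray lying over the stop keeps it down at about 0.010.
- bar_press (a point): Point on the top of the steel bar, on its middle line, at slideway y=-210 mm, behind the tray's rearmost start; moves with the bar. The bar is 50 mm wide and runs from y=-242 to the stop, passing under the tray; top 34 mm above the table when up, 19 mm when fully down. It may be pressed anywhere along its length.
- stop_top (a point): Centre of the stop's top; moves with the bar. Steel block 44 mm wide, y=-6 to +6 mm, top 46 mm above the table when up: 10 mm above the runners, 12 mm above the bar. A fingertip sliding forward on the bar runs into its rear face at y=-6 mm, so for the last part of the push, once the tray covers the stop, the finger must be raised to pass above it.
- tray_center (a point): Centre of the loose flat-bottomed plywood tray: 124 mm wide, 130 mm long (along the slideway), 36 mm tall, walls 6 mm, 0.7 to 0.95 kg, holding small black taps that are fixed in it and do not rise above its rim. Rests on the runners: centre 54 mm, rim 72 mm above the table. At the start its front edge is 12 to 40 mm before the stop's middle.
- bottle: Not to be disturbed: loose tall dark green bottle, 72 mm across, 290 mm tall; stands on the table beside the slideway; origin at the centre of its underside.
- tumbler: Not to be disturbed: loose glass tumbler, 68 mm across, 90 mm tall; stands on the table beside the slideway; origin at the centre of its underside.
- tape: Not to be disturbed: loose cardboard roll core lying flat, 90 mm across, 45 mm tall; stands on the table beside the slideway; origin at the centre of its underside.
- tap_a: Not to be disturbed: loose black carton tap, about 34 mm across, 50 mm tall; stands on the table beside the slideway; origin at the centre of its underside.
- tap_b: Not to be disturbed: loose black carton tap like tap_a; stands on the table beside the slideway; origin at the centre of its underside.
- bung: Not to be disturbed: loose cork bung, 36 mm across, 35 mm tall; stands on the table beside the slideway; origin at the centre of its underside.
- sample: Not to be disturbed: loose small cardboard box, 70 x 100 x 60 mm tall; stands on the table beside the slideway; origin at the centre of its underside.

How it is judged:
By the outcome, as a careful person would: the job done as asked, in the order asked, and still so for the second after the job is handed in, with the robot touching nothing.
It also fails if it takes over 38 s, if anything falls off the work surface, if the arm or the gripper's body presses on something with over 40 N, if the wrist force passes 120 N, or if a joint passes its speed limit or range.

## Working session

There is one attempt and no reset: what is moved stays moved. The work goes in short steps, Python scripts to look and compute and a tool call to move; the robot and the scene stay as the last step left them, time stands still between calls to the robot, and variables do not carry over. Pictures are saved under pics/ and viewed, and the job is handed in when it is done.

Besides the shell and the picture viewer there is one more tool, called after "Emit:" by a JSON object that holds its "method" and its "body", one argument or row to a line. drive_tool: Moves the arm, as the interface text tells. Its arguments: {"type":"object","properties":{"rows":{"type":"array"},"jaw":{"type":"number"}},"required":["rows"]}

```bash
mkdir -p pics; ls; python3 - <<'E'
from bench import observe, viewer, finder, bot
import cv2,json
s=observe();print({k:(v.tolist() if hasattr(v,'tolist') else v) for k,v in s.items()}, bot.tip_extent)
for c in("scene","top"):
    d=viewer.read_camera(c);cv2.imwrite(f"pics/{c}0.png",d["color"][:,:,::-1])
    print(c,d["camera_matrix"],d["rvec"],d["tvec"])
    for q in["end_face","bar_press","stop_top","tray_center","slideway","bottle","tumbler","tape","tap_a","bung","sample"]:
        print(q,[(x["xy"],round(x["p"],2)) for x in finder.landmark_of(c,q)[:2]])
E
```

```text
pics
{'t': 0.0, 'joints': [1.224867401802745, 0.0879534332140978, 1.3723019559350011, -1.4709947351624195e-05, 1.6836106417713448, -0.10310037198241447], 'qvel': [-0.00044590004805644126, 0.0017614268012920162, -0.00014326761920388552, -0.0008475358672169735, -0.0017510679453951361, -0.0010281060427207779], 'effort': [-0.0014740420374437235, -35.18784999847412, -31.3265597820282, -0.00040732649722485803, 0.011111526691820472, 2.5522223268126254e-06], 'tcp_pos': [132.09886195697845, 533.4257724376539, 255.11573426949124], 'eef_rot': [-1.6674657481687205, 1.568522902465285, -1.9102959405389026], 'contact_force': [-0.3675409559786695, -0.2749394700848578, -1.038655229793169], 'ft_torque': [-0.0015888053214794425, -0.04899967054433635, 0.03071106422895838], 'width': 85.17589023738378} 25.0
scene [[399.53976883   0.         255.60912155]
 [  0.         399.53976883 187.2004817 ]
 [  0.           0.           1.        ]] [ 2.52084263  0.75965732 -0.20491899] [-498.89666674 -172.14822118 1028.90412467]
end_face [([247.1, 163.0], 0.55)]
bar_press [([205.2, 326.8], 0.79)]
stop_top [([231.1, 
[... 311 characters left out ...]
]
sample [([137.1, 307.3], 0.64), ([234.0, 233.3], 0.64)]
top [[382.65242939   0.         256.87817421]
 [  0.         382.65242939 187.25401347]
 [  0.           0.           1.        ]] [ 2.06041988 -2.16172705  0.22072879] [105.7064831  569.54599655 845.16143634]
end_face [([239.1, 221.9], 0.55)]
bar_press [([370.0, 157.9], 0.79)]
stop_top [([295.3, 194.5], 0.91)]
tray_center [([327.1, 181.5], 0.72)]
slideway [([296.6, 199.5], 0.85)]
bottle [([196.2, 222.8], 0.83)]
tumbler [([314.3, 135.0], 0.72), ([240.9, 222.0], 0.38)]
tape [([270.2, 282.2], 0.86)]
tap_a [([338.7, 239.5], 0.7), ([233.6, 168.9], 0.56)]
bung [([271.3, 152.0], 0.62), ([371.2, 160.3], 0.32)]
sample [([387.3, 223.1], 0.73)]
```

View pics/scene0.png

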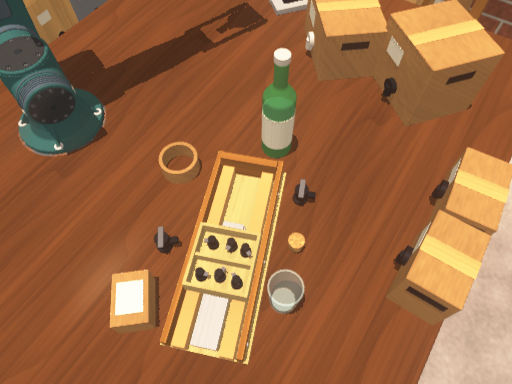

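View pics/top0.png

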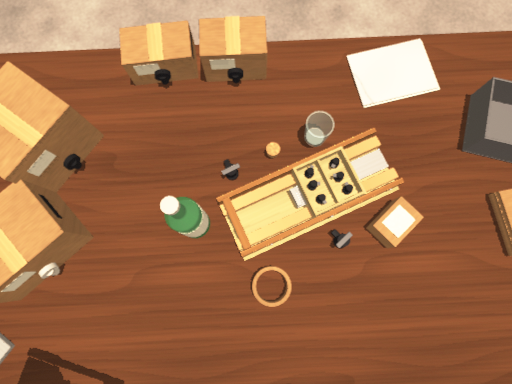

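```bash
cat > h.py <<'E'
import numpy as np,cv2
from scipy.optimize import least_squares
def ray(d,xy,z):
    R=cv2.Rodrigues(np.array(d["rvec"],float))[0];t=np.array(d["tvec"],float).ravel();K=np.array(d["camera_matrix"])
    u=cv2.undistortPoints(np.array([[xy]],float),K,None)[0,0]
    v=R.T@np.array([u[0],u[1],1]);c=-R.T@t
    return c+v*(z-c[2])/v[2]
def proj(d,P):
    return cv2.projectPoints(np.array(P,float).reshape(-1,3),np.array(d["rvec"]),np.array(d["tvec"],float),np.array(d["camera_matrix"]),None)[0].reshape(-1,2)
def S(p,P):
    x,y,a=p;c,s=np.cos(a),np.sin(a);P=np.array(P,float).reshape(-1,3)
    return np.c_[x+c*P[:,0]-s*P[:,1],y+s*P[:,0]+c*P[:,1],P[:,2]]
E
python3 - <<'E'
from bench import viewer
from h import *
T=viewer.read_camera("top");C=viewer.read_camera("scene")
obs=[(T,[239.1,221.9],[0,146,54]),(T,[370,157.9],[0,-210,34]),(T,[295.3,194.5],[0,0,46]),(T,[296.6,199.5],[0,0,0]),
(C,[247.1,163],[0,146,54]),(C,[205.2,326.8],[0,-210,34]),(C,[231.1,224.6],[0,0,46]),(C,[232.2,233.5],[0,0,0])]
for d,xy,P in obs: print(ray(d,xy,P[2]).round(1))
for q,xy,z in [("tray",[327.1,181.5],54),("bottle",[196.2,222.8],0),("tumbler",[314.3,135],0),("tape",[270.2,282.2],0),("tapa",[338.7,239.5],0),("tapb",[233.6,168.9],0),("bung",[271.3,152],0),("sample",[387.3,223.1],0)]:
    print(q,ray(T,xy,z).round(1))
print("trayC",ray(C,[222.2,262.1],54).round(1))
f=lambda p:np.concatenate([proj(d,S(p,P))[0]-xy for d,xy,P in obs])
p0=ray(T,[295.3,194.5],46);b=ray(T,[370,157.9],34);v=p0-b
r=least_squares(f,[p0[0],p0[1],np.arctan2(-v[0],v[1])],loss="soft_l1")
print(r.x,r.fun.reshape(-1,2).round(1))
np.save("pose.npy",r.x)
for n,d in(("top",T),("scene",C)):
    im=cv2.resize(d["color"][:,:,::-1].copy(),None,fx=1,fy=1)
    for x,y0,y1,z in[(-64,-250,175,51),(64,-250,175,51),(0,-242,-6,34),(-64,146,146,66),(-64,146,147,54)]:
        a=proj(d,S(r.x,[[x,y0,z],[x,y1,z]])).round().astype(int)
        cv2.line(im,tuple(map(int,a[0])),tuple(map(int,a[1])),(0,0,255),1)
    a=proj(d,S(r.x,[[-64,146,66],[64,146,66]])).round().astype(int);cv2.line(im,tuple(map(int,a[0])),tuple(map(int,a[1])),(255,0,0),1)
    x,y=(180,80) if n=="top" else (90,100)
    cv2.imwrite(f"pics/{n}_ov.png",cv2.resize(im[y:y+260,x:x+260],None,fx=2.3,fy=2.3,interpolation=cv2.INTER_CUBIC))
E
```

```text
[494.6 123.6  54. ]
[ 639.9 -204.5   34. ]
[554.7 -12.7  46. ]
[550.4 -20.    0. ]
[492.4 125.7  54. ]
[ 623.9 -207.    34. ]
[547.7 -15.3  46. ]
[547.7 -15.4   0. ]
tray [581.1 -89.8  54. ]
bottle [504.  232.4   0. ]
tumbler [717.9 -77.6   0. ]
tape [352.6  57.1   0. ]
tapa [ 446.1 -116.2    0. ]
tapb [637.3 135.    0. ]
bung [677.4  36.5   0. ]
sample [ 480.5 -239.7    0. ]
trayC [582.1 -93.3  54. ]
[ 5.48843771e+02 -1.31520172e+01  3.81843415e-01] [[ 0.6  0. ]
 [ 2.   4.9]
 [ 0.4  2.4]
 [-2.7  0.8]
 [-0.1  1.5]
 [ 1.   1.5]
 [ 1.  -0.5]
 [ 1.  -0.5]]
```

View overlays.

View pics/top_ov.png

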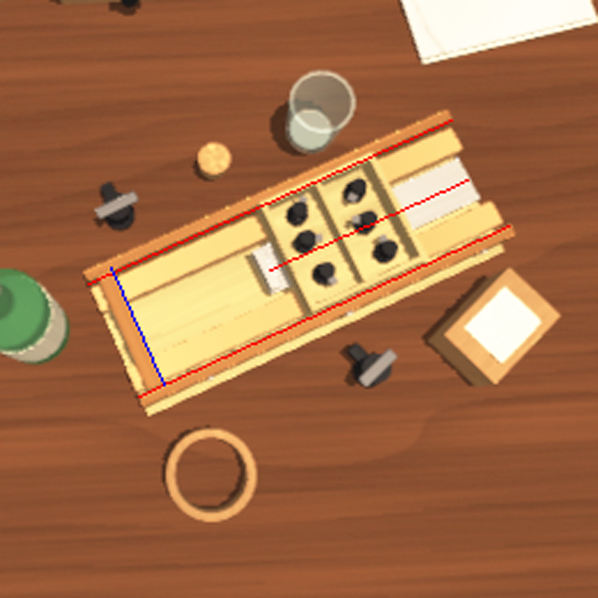

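View pics/scene_ov.png

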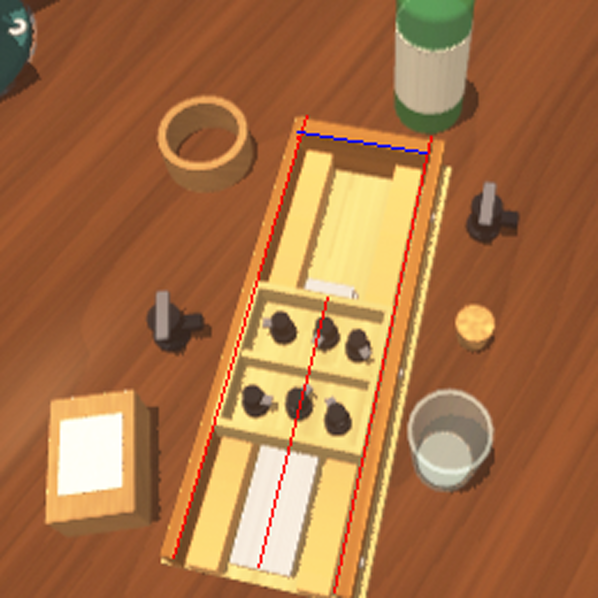

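```bash
python3 - <<'E'
import cv2,numpy as np
def g(n,x,y,w,h,f):
    im=cv2.imread(f"pics/{n}0.png")[y:y+h,x:x+w];return cv2.resize(im,None,fx=f,fy=f,interpolation=cv2.INTER_CUBIC)
cv2.imwrite("pics/a.png",np.vstack([g("top",330,120,100,50,8)[:,:800],g("top",330,170,100,25,8)]))
cv2.imwrite("pics/b.png",g("top",210,180,100,75,8))
cv2.imwrite("pics/c.png",g("scene",155,290,100,75,8))
cv2.imwrite("pics/d.png",g("scene",200,140,100,75,8))
E
```

```text
(no output)
```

View pics/a.png

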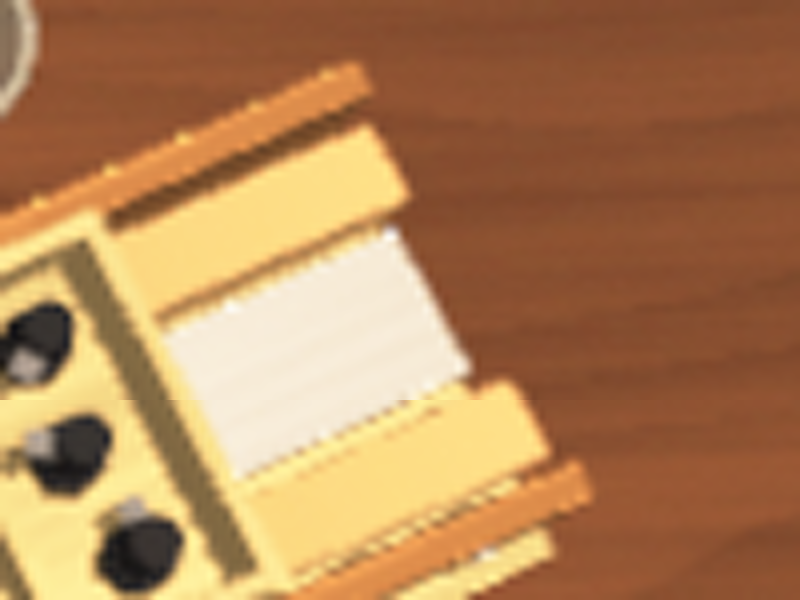

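View pics/b.png

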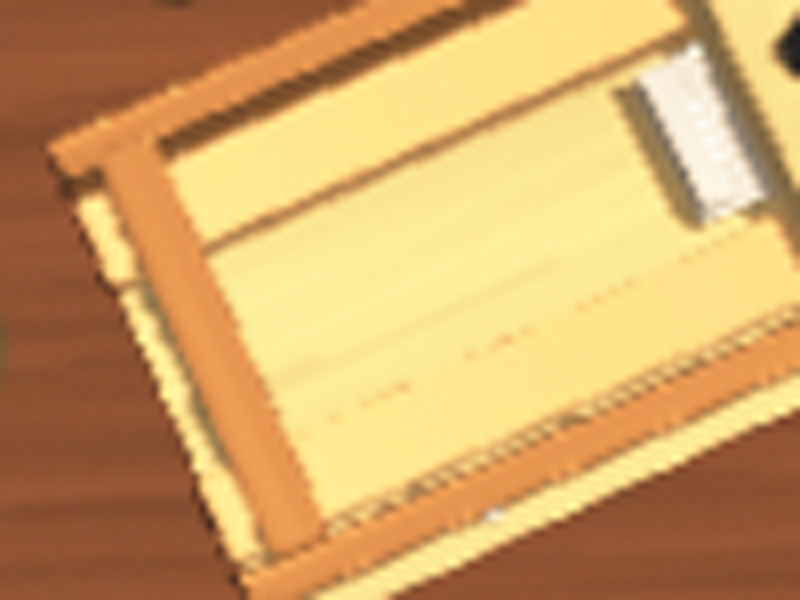

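View pics/c.png

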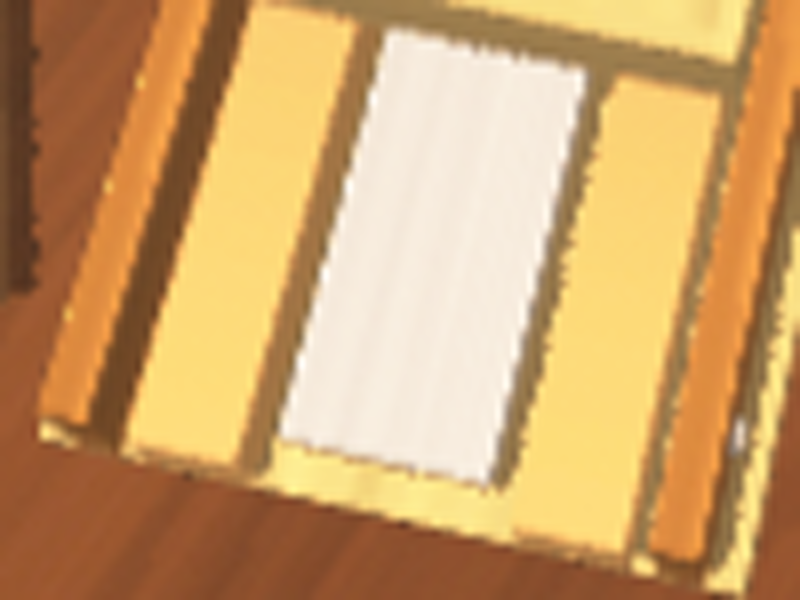

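View pics/d.png

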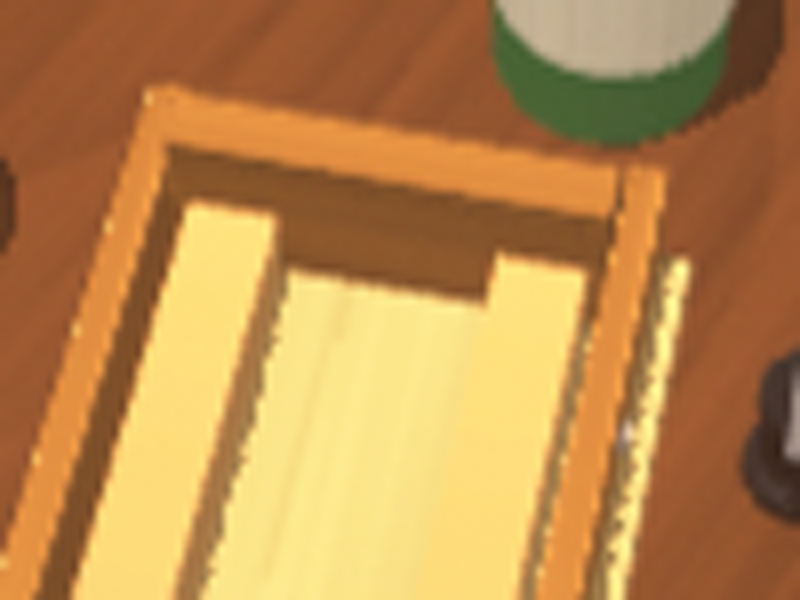

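```bash
python3 - <<'E'
from bench import viewer,observe
from h import *
T=viewer.read_camera("top");C=viewer.read_camera("scene")
k=lambda o,u:[o[0]+(u[0]+.5)/8-.5,o[1]+(u[1]+.5)/8-.5]
a,b,c,d=(330,120),(210,180),(155,290),(200,140)
obs=[(T,k(a,(392,230)),[25,-242,34]),(T,k(a,(470,370)),[-25,-242,34]),(T,k(a,(410,195)),[32,-250,36]),(T,k(a,(512,382)),[-32,-250,36]),(T,k(a,(372,92)),[64,-250,51]),(T,k(a,(580,460)),[-64,-250,51]),
(T,k(b,(160,160)),[64,146,66]),(T,k(b,(325,530)),[-64,146,66]),(T,k(b,(640,82)),[22,6,46]),(T,k(b,(705,222)),[-22,6,46]),
(C,k(c,(280,437)),[-25,-242,34]),(C,k(c,(492,485)),[25,-242,34]),(C,k(c,(242,468)),[-32,-250,36]),(C,k(c,(512,535)),[32,-250,36]),(C,k(c,(90,428)),[-64,-250,51]),(C,k(c,(650,555)),[64,-250,51]),
(C,k(d,(165,147)),[-64,146,66]),(C,k(d,(612,215)),[64,146,66])]
p=np.load("pose.npy")
for sel in(range(10),range(10,18),range(18)):
    o=[obs[i] for i in sel]
    f=lambda p:np.concatenate([proj(d,S(p,P))[0]-xy for d,xy,P in o])
    r=least_squares(f,p,loss="soft_l1",f_scale=1.,x_scale=[1,1,.01]);print(r.x,r.fun.reshape(-1,2).round(1).tolist())
p=r.x;np.save("pose.npy",p)
cs,s=np.cos(p[2]),np.sin(p[2])
def inv(P):
    v=P[:2]-p[:2];return np.round([cs*v[0]+s*v[1],-s*v[0]+cs*v[1]],1)
print("tray",inv(ray(T,[327.1,181.5],54)),inv(ray(C,[222.2,262.1],54)), "rear rim",[inv(ray(T,k(a,u),72)) for u in((100,212),(165,340),(235,480))])
for q,xy in [("bottle",[196.2,222.8]),("tumbler",[314.3,135]),("tape",[270.2,282.2]),("tapa",[338.7,239.5]),("tapb",[233.6,168.9]),("bung",[271.3,152]),("sample",[387.3,223.1])]: print(q,inv(ray(T,xy,0)))
print(observe()["t"])
E
```

```text
[ 5.48358118e+02 -1.42336426e+01  3.88598434e-01] [[0.2, 0.1], [0.2, 0.2], [-0.4, 0.5], [-0.5, -0.3], [-0.0, 0.2], [-0.3, 0.0], [-0.8, -2.4], [1.5, 1.5], [0.3, 0.1], [0.3, -0.9]]
[ 5.51872683e+02 -1.35796551e+01  3.82221533e-01] [[-0.0, 0.3], [0.2, 0.3], [-0.4, 0.1], [0.3, -0.6], [-0.1, -0.1], [0.1, -0.2], [-0.3, -0.5], [0.3, 0.7]]
[ 5.50544438e+02 -1.38682800e+01  3.84684540e-01] [[0.1, -0.4], [0.1, -0.3], [-0.4, -0.0], [-0.6, -0.8], [0.0, -0.4], [-0.5, -0.5], [-1.0, -3.6], [1.1, 0.4], [0.1, -0.8], [-0.0, -1.8], [-0.4, 0.2], [-0.2, 0.0], [-0.8, -0.1], [-0.1, -0.8], [-0.4, -0.2], [-0.3, -0.6], [-1.1, -0.7], [-0.4, 0.4]]
tray [ -0.2 -81.8] [ -0.5 -85.5] rear rim [array([  59.8, -148.7]), array([  16.6, -147.9]), array([ -29.6, -146.7])]
bottle [ 49.2 245.8]
tumbler [ 131.2 -121.9]
tape [-156.9  140.1]
tapa [-135.2  -55.6]
tapb [136.3 105.5]
bung [136.5  -0.9]
sample [-149.7 -183. ]
1.4
```

```bash
cat > nav.py <<'E'
from bench import observe,bot
from h import *
from scipy.spatial.transform import Rotation as Ro
p=np.load("pose.npy");cs,sn=np.cos(p[2]),np.sin(p[2])
def st(goal=None):
    s=observe();R=Ro.from_euler("xyz",s["eef_rot"]);M=R.as_matrix();t=np.array(s["tcp_pos"])
    v=t[:2]-p[:2]
    print("t",round(s["t"],2),"slide xy",np.round([cs*v[0]+sn*v[1],-sn*v[0]+cs*v[1]],1),"tipz",round(t[2]-bot.tip_extent,1),"w",round(s["width"],1),"ext",bot.tip_extent,"F",np.round(s["contact_force"],1),"q",np.round(s["joints"],2))
    ux=np.array([cs,sn,0]);uy=np.array([-sn,cs,0])
    print("tool axes in slide frame:\n",np.round(np.array([[M[:,i]@ux,M[:,i]@uy,M[2,i]] for i in range(3)]),4).tolist())
    if goal is not None:
        x,y,z=goal;g=S(p,[[x,y,z+25]])[0]
        print("shift tool",np.round(M.T@(g-t),1))
        for sg in(1,-1):
            Rg=np.c_[[0,0,-1],sg*ux,np.cross([0,0,-1],sg*ux)]
            print("rotvec",np.round((R.inv()*Ro.from_matrix(Rg)).as_rotvec(),4))
E
python3 -c "
from nav import *
st((0,-190,275))"
```

```text
t 1.4 slide xy [-182.2  664.7] tipz 231.3 w 85.6 ext 25.0 F [ 0.3  0.3 -0.1] q [ 1.22  0.09  1.37  0.    1.68 -0.1 ]
tool axes in slide frame:
 [[0.0, 0.0, -1.0], [0.5871, 0.8095, 0.0], [0.8095, -0.5871, -0.0]]
shift tool [ -43.7 -584.9  649.3]
rotvec [ 0.9433 -0.     -0.    ]
rotvec [-2.1983  0.     -0.    ]
```

Emit:
{"method": "drive_tool", "body": {
  "rows": [
    {"x": -44,"y": 0,"z": 0,"rx": 0},
    {"x": -44,"y": -30,"z": 33,"rx": 0.1},
    {"x": -44,"y": -60,"z": 67,"rx": 0.2},
    {"x": -44,"y": -90,"z": 100,"rx": 0.3},
    {"x": -44,"y": -120,"z": 133,"rx": 0.4},
    {"x": -44,"y": -150,"z": 167,"rx": 0.5},
    {"x": -44,"y": -180,"z": 200,"rx": 0.6},
    {"x": -44,"y": -210,"z": 233,"rx": 0.7},
    {"x": -44,"y": -240,"z": 267,"rx": 0.8},
    {"x": -44,"y": -270,"z": 300,"rx": 0.9},
    {"x": -44,"y": -300,"z": 333,"rx": 0.943},
    {"x": -44,"y": -300,"z": 333,"rx": 0.943}
  ],
  "jaw": 0
}}

```text
validation failed for argument at $.ro...
```

```bash
python3 -c "
from nav import *
st((0,-190,150))"
```

```text
t 1.4 slide xy [-182.2  664.7] tipz 231.3 w 85.6 ext 25.0 F [ 0.3  0.3 -0.1] q [ 1.22  0.09  1.37  0.    1.68 -0.1 ]
tool axes in slide frame:
 [[0.0, 0.0, -1.0], [0.5871, 0.8095, 0.0], [0.8095, -0.5871, -0.0]]
shift tool [  81.3 -584.9  649.3]
rotvec [ 0.9433 -0.     -0.    ]
rotvec [-2.1983  0.     -0.    ]
```

Emit:
{"method": "drive_tool", "body": {
  "rows": [
    {"x": -44,"y": 0,"z": 0,"rx": 0,"ry": 0,"rz": 0},
    {"x": -44,"y": -30,"z": 33,"rx": 0.1,"ry": 0,"rz": 0},
    {"x": -44,"y": -60,"z": 67,"rx": 0.2,"ry": 0,"rz": 0},
    {"x": -44,"y": -90,"z": 100,"rx": 0.3,"ry": 0,"rz": 0},
    {"x": -44,"y": -120,"z": 133,"rx": 0.4,"ry": 0,"rz": 0},
    {"x": -44,"y": -150,"z": 167,"rx": 0.5,"ry": 0,"rz": 0},
    {"x": -44,"y": -180,"z": 200,"rx": 0.6,"ry": 0,"rz": 0},
    {"x": -44,"y": -210,"z": 233,"rx": 0.7,"ry": 0,"rz": 0},
    {"x": -44,"y": -240,"z": 267,"rx": 0.8,"ry": 0,"rz": 0},
    {"x": -44,"y": -270,"z": 300,"rx": 0.9,"ry": 0,"rz": 0},
    {"x": -44,"y": -300,"z": 333,"rx": 0.943,"ry": 0,"rz": 0},
    {"x": -44,"y": -300,"z": 333,"rx": 0.943,"ry": 0,"rz": 0}
  ],
  "jaw": 0
}}

```text
t: 2.6
tcp_pos: [385.6, 158.5, 300.1]
eef_rot: [-0.041, 1.569, -1.236]
contact_force: [-0.0, 0.8, 0.0]
width: 0.2
```

```bash
python3 -c "
from nav import *
st((0,-190,150))"
```

```text
t 2.6 slide xy [-88.2 221.7] tipz 275.1 w 0.2 ext 25.0 F [-0.   0.8  0. ] q [ 0.26 -0.22  1.57 -0.    1.79 -0.12]
tool axes in slide frame:
 [[-0.0001, -0.0022, -1.0], [1.0, -0.0088, -0.0001], [-0.0088, -1.0, 0.0022]]
shift tool [126.   91.9 410.7]
rotvec [-0.0088  0.0022  0.0001]
rotvec [ 3.1328e+00  2.0000e-04 -3.4000e-03]
```

Emit:
{"method": "drive_tool", "body": {
  "rows": [
    {"x": 0,"y": 10,"z": 45,"rx": 0,"ry": 0,"rz": 0},
    {"x": 0,"y": 20,"z": 90,"rx": 0,"ry": 0,"rz": 0},
    {"x": 0,"y": 30,"z": 135,"rx": 0,"ry": 0,"rz": 0},
    {"x": 0,"y": 40,"z": 180,"rx": 0,"ry": 0,"rz": 0},
    {"x": 0,"y": 50,"z": 225,"rx": 0,"ry": 0,"rz": 0},
    {"x": 0,"y": 60,"z": 270,"rx": 0,"ry": 0,"rz": 0},
    {"x": 30,"y": 70,"z": 310,"rx": 0,"ry": 0,"rz": 0},
    {"x": 60,"y": 80,"z": 345,"rx": 0,"ry": 0,"rz": 0},
    {"x": 90,"y": 92,"z": 380,"rx": 0,"ry": 0,"rz": 0},
    {"x": 120,"y": 92,"z": 411,"rx": 0,"ry": 0,"rz": 0},
    {"x": 126,"y": 92,"z": 411,"rx": 0,"ry": 0,"rz": 0},
    {"x": 126,"y": 92,"z": 411,"rx": 0,"ry": 0,"rz": 0}
  ]
}}

```text
t: 3.8
tcp_pos: [622.2, -182.8, 171.7]
eef_rot: [-2.503, 1.565, 2.595]
contact_force: [0.2, 0.3, 0.0]
width: 0.2
```

```bash
cat >> nav.py <<'E'
def pic(tag):
    from bench import viewer
    out=[]
    for c,(x,y) in(("top",(190,100)),("scene",(130,120))):
        im=viewer.read_camera(c)["color"][:,:,::-1]
        w,h=220,(150 if c=="top" else 250)
        out.append(im[y:y+250,x:x+200])
    cv2.imwrite(f"pics/{tag}.png",cv2.resize(np.hstack(out),None,fx=2,fy=2,interpolation=cv2.INTER_CUBIC))
E
python3 -c "
from nav import *
st((0,-190,50));pic('p1')"
```

```text
t 3.8 slide xy [   3.  -183.5] tipz 146.7 w 0.2 ext 25.0 F [0.2 0.3 0. ] q [-0.37  0.34  1.24  0.    1.57 -0.76]
tool axes in slide frame:
 [[-0.0032, 0.0044, -1.0], [1.0, 0.0003, -0.0032], [0.0002, -1.0, -0.0044]]
shift tool [96.6 -2.7  6.9]
rotvec [ 0.0003 -0.0044  0.0032]
rotvec [-3.1413 -0.0051 -0.0068]
```

View pics/p1.png

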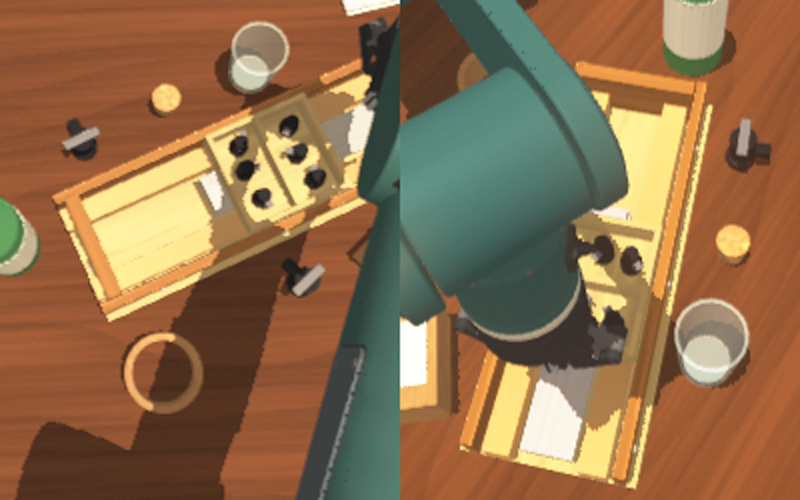

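Emit:
{"method": "drive_tool", "body": {
  "rows": [
    {"x": 30,"y": 0,"z": 2,"rx": 0,"ry": 0,"rz": 0},
    {"x": 60,"y": 0,"z": 4,"rx": 0,"ry": 0,"rz": 0},
    {"x": 85,"y": 0,"z": 5,"rx": 0,"ry": 0,"rz": 0},
    {"x": 98,"y": 0,"z": 5,"rx": 0,"ry": 0,"rz": 0},
    {"x": 98,"y": 0,"z": 5,"rx": 0,"ry": 0,"rz": 0},
    {"x": 98,"y": 0,"z": 5,"rx": 0,"ry": 0,"rz": 0}
  ]
}}

```text
t: 4.5
tcp_pos: [625.9, -188.0, 78.6]
eef_rot: [0.868, 1.567, -0.317]
contact_force: [0.2, 0.6, 0.1]
width: 0.1
```

```bash
python3 -c "
from nav import *
st((0,-185,21.5));pic('p2')"
```

```text
t 4.5 slide xy [   4.5 -189.7] tipz 53.6 w 0.1 ext 25.0 F [0.2 0.6 0.1] q [-0.38  0.4   1.35  0.    1.39 -0.76]
tool axes in slide frame:
 [[0.0026, -0.0022, -1.0], [1.0, 0.0012, 0.0026], [0.0012, -1.0, 0.0022]]
shift tool [32.1 -4.5 -4.8]
rotvec [ 0.0012  0.0022 -0.0026]
rotvec [-3.1404  0.004   0.0034]
```

View pics/p2.png

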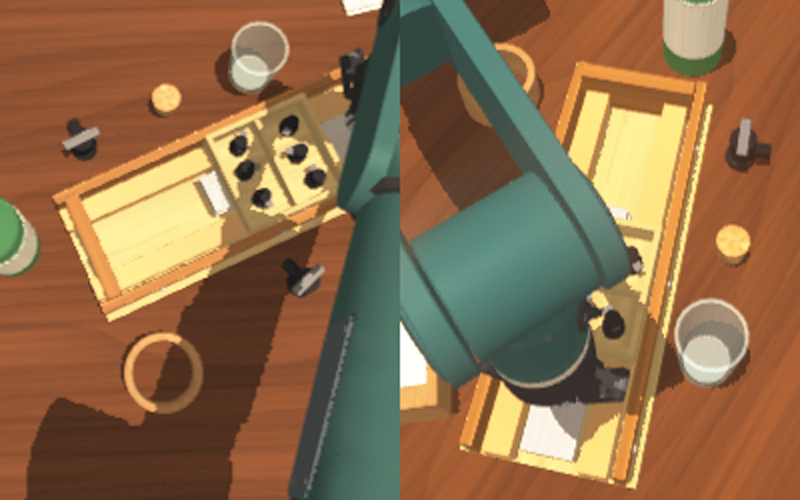

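Emit:
{"method": "drive_tool", "body": {
  "rows": [
    {"x": 8,"y": -4,"z": -1,"rx": 0,"ry": 0,"rz": 0},
    {"x": 16,"y": -4,"z": -2,"rx": 0,"ry": 0,"rz": 0},
    {"x": 22,"y": -4,"z": -2,"rx": 0,"ry": 0,"rz": 0},
    {"x": 27,"y": -4,"z": -2,"rx": 0,"ry": 0,"rz": 0},
    {"x": 31,"y": -4,"z": -2,"rx": 0,"ry": 0,"rz": 0},
    {"x": 31,"y": -4,"z": -2,"rx": 0,"ry": 0,"rz": 0},
    {"x": 31,"y": -4,"z": -2,"rx": 0,"ry": 0,"rz": 0}
  ]
}}

```text
t: 5.3
tcp_pos: [620.2, -188.0, 45.5]
eef_rot: [-2.341, 1.57, 2.757]
contact_force: [-1.3, -0.4, 2.5]
width: -0.1
```

```bash
python3 -c "
from nav import *
st((0,-185,21.5));pic('p3')"
```

```text
t 5.3 slide xy [  -0.7 -187.5] tipz 20.5 w -0.1 ext 25.0 F [-1.3 -0.4  2.5] q [-0.38  0.42  1.39  0.    1.33 -0.77]
tool axes in slide frame:
 [[-0.0005, 0.0005, -1.0], [1.0, 0.0004, -0.0005], [0.0004, -1.0, -0.0005]]
shift tool [-1.   0.7 -2.5]
rotvec [ 0.0004 -0.0005  0.0005]
rotvec [-3.1412e+00 -8.0000e-04 -8.0000e-04]
```

View pics/p3.png

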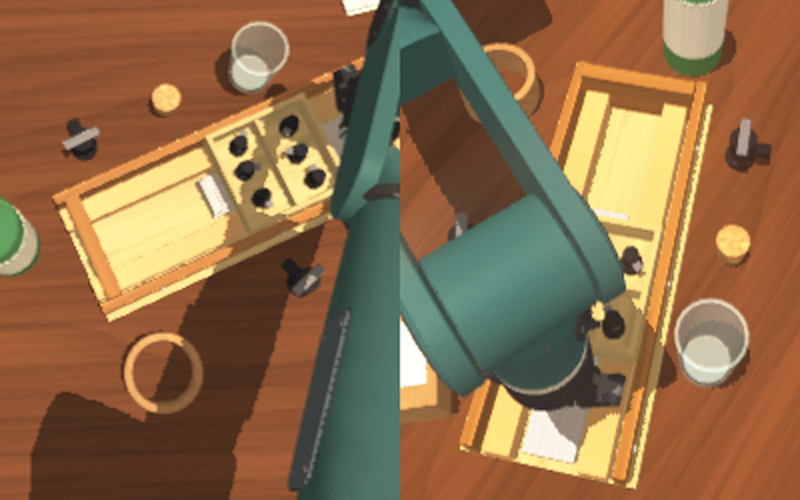

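Emit:
{"method": "drive_tool", "body": {
  "rows": [
    {"x": 0,"y": 0,"z": -8,"rx": 0,"ry": 0,"rz": 0},
    {"x": 0,"y": 0,"z": -16,"rx": 0,"ry": 0,"rz": 0},
    {"x": 0,"y": 0,"z": -22,"rx": 0,"ry": 0,"rz": 0},
    {"x": 0,"y": 0,"z": -28,"rx": 0,"ry": 0,"rz": 0},
    {"x": 0,"y": 0,"z": -34,"rx": 0,"ry": 0,"rz": 0},
    {"x": 0,"y": 0,"z": -40,"rx": 0,"ry": 0,"rz": 0},
    {"x": 0,"y": 0,"z": -46,"rx": 0,"ry": 0,"rz": 0},
    {"x": 0,"y": 0,"z": -46,"rx": 0,"ry": 0,"rz": 0}
  ]
}}

```text
t: 6.2
tcp_pos: [603.4, -145.6, 45.8]
eef_rot: [0.396, 1.568, -0.789]
contact_force: [1.6, -3.7, 3.2]
width: 0.1
```

```bash
python3 -c "
from nav import *
st((0,-80,20.5));pic('p4')"
```

```text
t 6.2 slide xy [  -0.4 -141.9] tipz 20.8 w 0.1 ext 25.0 F [ 1.6 -3.7  3.2] q [-0.33  0.37  1.47 -0.    1.31 -0.71]
tool axes in slide frame:
 [[0.0009, -0.0022, -1.0], [1.0, 0.0007, 0.0009], [0.0007, -1.0, 0.0022]]
shift tool [  0.2   0.4 -61.9]
rotvec [ 0.0007  0.0022 -0.0009]
rotvec [-3.1409e+00  1.5000e-03  3.5000e-03]
```

View pics/p4.png

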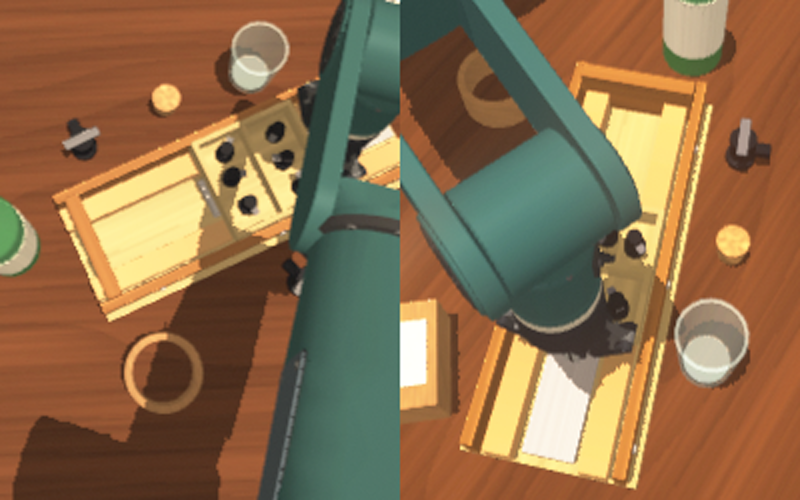

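Emit:
{"method": "drive_tool", "body": {
  "rows": [
    {"x": 0,"y": 0,"z": -6,"rx": 0,"ry": 0,"rz": 0},
    {"x": 0,"y": 0,"z": -13,"rx": 0,"ry": 0,"rz": 0},
    {"x": 0,"y": 0,"z": -20,"rx": 0,"ry": 0,"rz": 0},
    {"x": 0,"y": 0,"z": -27,"rx": 0,"ry": 0,"rz": 0},
    {"x": 0,"y": 0,"z": -34,"rx": 0,"ry": 0,"rz": 0},
    {"x": 0,"y": 0,"z": -41,"rx": 0,"ry": 0,"rz": 0},
    {"x": 0,"y": 0,"z": -48,"rx": 0,"ry": 0,"rz": 0},
    {"x": 0,"y": 0,"z": -55,"rx": 0,"ry": 0,"rz": 0},
    {"x": 0,"y": 0,"z": -62,"rx": 0,"ry": 0,"rz": 0},
    {"x": 0,"y": 0,"z": -70,"rx": 0,"ry": 0,"rz": 0},
    {"x": 0,"y": 0,"z": -70,"rx": 0,"ry": 0,"rz": 0}
  ]
}}

```text
t: 7.4
tcp_pos: [577.0, -80.4, 45.7]
eef_rot: [0.652, 1.57, -0.533]
contact_force: [1.9, -3.6, 3.2]
width: -0.0
```

```bash
python3 -c "
from nav import *
st((0,-80,20.5));pic('p5')"
```

```text
t 7.4 slide xy [ -0.4 -71.6] tipz 20.7 w -0.0 ext 25.0 F [ 1.9 -3.6  3.2] q [-0.24  0.29  1.57 -0.    1.28 -0.62]
tool axes in slide frame:
 [[0.0007, -0.0009, -1.0], [1.0, 0.0007, 0.0007], [0.0007, -1.0, 0.0009]]
shift tool [0.2 0.4 8.4]
rotvec [ 0.0007  0.0009 -0.0007]
rotvec [-3.1409e+00  1.0000e-03  1.4000e-03]
```

View pics/p5.png

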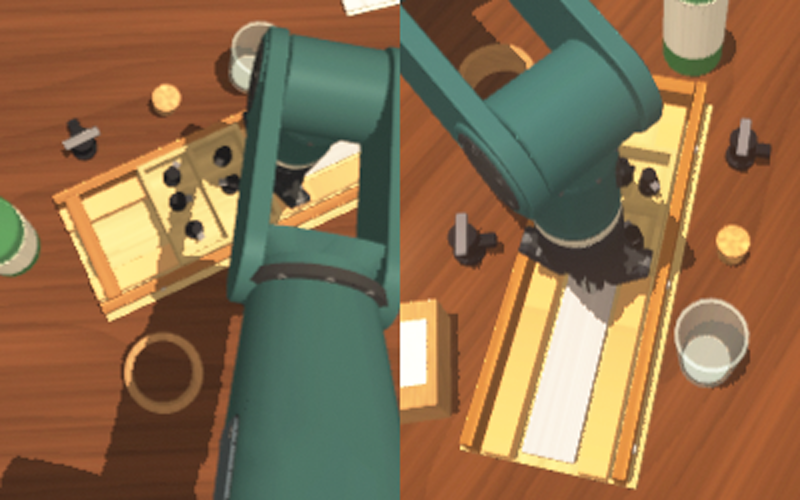

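Emit:
{"method": "drive_tool", "body": {
  "rows": [
    {"x": 0,"y": 0,"z": 5,"rx": 0,"ry": 0,"rz": 0},
    {"x": -4,"y": 0,"z": 6,"rx": 0,"ry": 0,"rz": 0},
    {"x": -16,"y": 0,"z": 6,"rx": 0,"ry": 0,"rz": 0},
    {"x": -28,"y": 0,"z": 6,"rx": 0,"ry": 0,"rz": 0},
    {"x": -34,"y": 0,"z": 6,"rx": 0,"ry": 0,"rz": 0},
    {"x": -34,"y": 0,"z": 6,"rx": 0,"ry": 0,"rz": 0}
  ]
}}

```text
t: 8.1
tcp_pos: [580.0, -86.4, 81.2]
eef_rot: [0.95, 1.568, -0.236]
contact_force: [-0.0, 0.0, -0.2]
width: -0.1
```

```bash
python3 -c "
from nav import *
st((0,0,55));pic('p6')"
```

```text
t 8.1 slide xy [  0.1 -78.2] tipz 56.2 w -0.1 ext 25.0 F [-0.   0.  -0.2] q [-0.24  0.26  1.53  0.    1.35 -0.63]
tool axes in slide frame:
 [[0.0026, -0.0019, -1.0], [1.0, 0.0003, 0.0026], [0.0003, -1.0, 0.0019]]
shift tool [  1.1  -0.1 -78.2]
rotvec [ 0.0003  0.0019 -0.0026]
rotvec [-3.1413e+00  4.1000e-03  2.9000e-03]
```

View pics/p6.png

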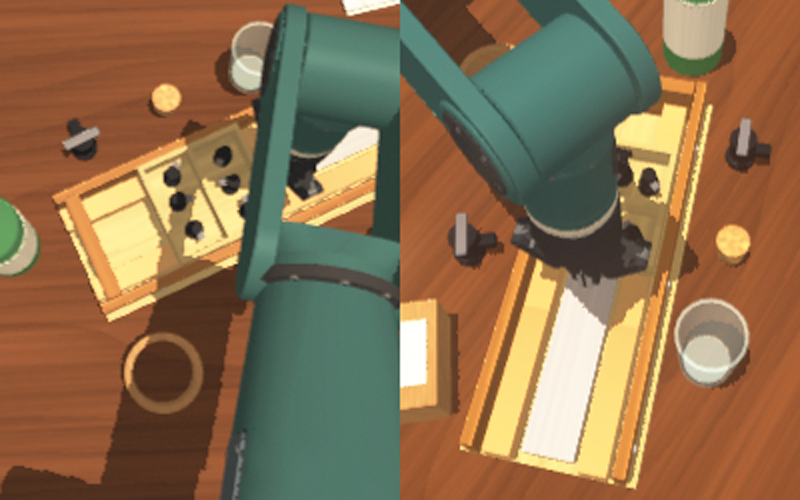

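Raised clear, with the tray still in place over the stop. Next I push on to about tip y = -4.

Emit:
{"method": "drive_tool", "body": {
  "rows": [
    {"x": 1,"y": 0,"z": -8,"rx": 0,"ry": 0,"rz": 0},
    {"x": 1,"y": 0,"z": -15,"rx": 0,"ry": 0,"rz": 0},
    {"x": 1,"y": 0,"z": -22,"rx": 0,"ry": 0,"rz": 0},
    {"x": 1,"y": 0,"z": -29,"rx": 0,"ry": 0,"rz": 0},
    {"x": 1,"y": 0,"z": -36,"rx": 0,"ry": 0,"rz": 0},
    {"x": 1,"y": 0,"z": -43,"rx": 0,"ry": 0,"rz": 0},
    {"x": 1,"y": 0,"z": -50,"rx": 0,"ry": 0,"rz": 0},
    {"x": 1,"y": 0,"z": -57,"rx": 0,"ry": 0,"rz": 0},
    {"x": 1,"y": 0,"z": -64,"rx": 0,"ry": 0,"rz": 0},
    {"x": 1,"y": 0,"z": -70,"rx": 0,"ry": 0,"rz": 0},
    {"x": 1,"y": 0,"z": -74,"rx": 0,"ry": 0,"rz": 0},
    {"x": 1,"y": 0,"z": -74,"rx": 0,"ry": 0,"rz": 0}
  ]
}}

```text
t: 9.4
tcp_pos: [550.9, -16.4, 78.4]
eef_rot: [3.122, 1.569, 1.937]
contact_force: [0.3, -1.3, -0.1]
width: 0.4
```

```bash
python3 -c "
from nav import *
st((0,5,55));pic('p7')"
```

```text
t 9.4 slide xy [-0.6 -2.5] tipz 53.4 w 0.4 ext 25.0 F [ 0.3 -1.3 -0.1] q [-0.13  0.19  1.61  0.    1.33 -0.52]
tool axes in slide frame:
 [[0.0, 0.0016, -1.0], [1.0, 0.001, 0.0], [0.001, -1.0, -0.0016]]
shift tool [-1.6  0.6 -7.5]
rotvec [ 0.001  -0.0016 -0.    ]
rotvec [-3.1406e+00  0.0000e+00 -2.5000e-03]
```

View pics/p7.png

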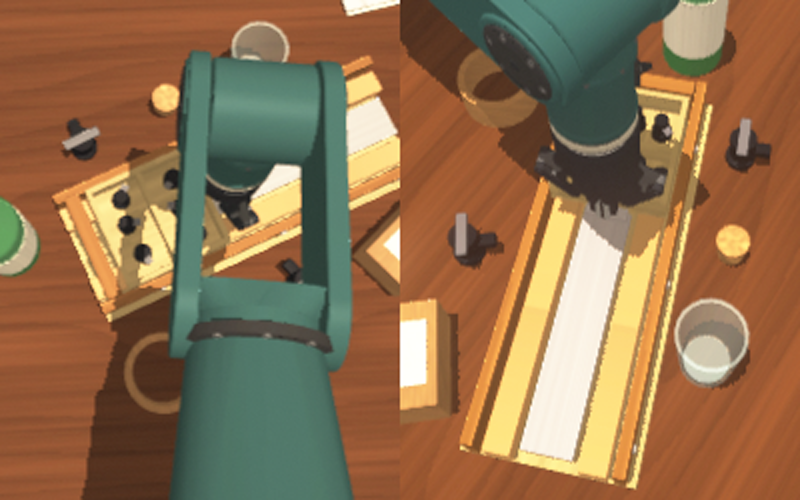

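Emit:
{"method": "drive_tool", "body": {
  "rows": [
    {"x": -1,"y": 0,"z": -2,"rx": 0,"ry": 0,"rz": 0},
    {"x": -1,"y": 0,"z": -4,"rx": 0,"ry": 0,"rz": 0},
    {"x": -1,"y": 0,"z": -6,"rx": 0,"ry": 0,"rz": 0},
    {"x": -1,"y": 0,"z": -8,"rx": 0,"ry": 0,"rz": 0},
    {"x": -1,"y": 0,"z": -8,"rx": 0,"ry": 0,"rz": 0}
  ]
}}

```text
t: 10.0
tcp_pos: [548.0, -9.8, 79.1]
eef_rot: [-2.557, 1.57, 2.541]
contact_force: [1.0, -2.5, -1.4]
width: 0.1
```

```bash
python3 -c "
from nav import *
st()"
```

```text
t 10.0 slide xy [-0.8  4.8] tipz 54.1 w 0.1 ext 25.0 F [ 1.  -2.5 -1.4] q [-0.12  0.19  1.62  0.    1.34 -0.51]
tool axes in slide frame:
 [[-0.0005, 0.0007, -1.0], [1.0, 0.0004, -0.0005], [0.0004, -1.0, -0.0007]]
```

Emit:
{"method": "drive_tool", "body": {
  "rows": [
    {"x": 0,"y": 0,"z": -2,"rx": 0,"ry": 0,"rz": 0},
    {"x": 0,"y": 0,"z": -3,"rx": 0,"ry": 0,"rz": 0},
    {"x": 0,"y": 0,"z": -3,"rx": 0,"ry": 0,"rz": 0}
  ]
}}

```text
t: 10.3
tcp_pos: [547.2, -8.7, 79.2]
eef_rot: [-0.342, 1.568, -1.528]
contact_force: [0.5, -6.7, -2.6]
width: 0.1
```

```bash
python3 -c "
from nav import *
st()"
```

```text
t 10.3 slide xy [-1.2  6.1] tipz 54.2 w 0.1 ext 25.0 F [ 0.5 -6.7 -2.6] q [-0.12  0.18  1.62 -0.    1.33 -0.5 ]
tool axes in slide frame:
 [[-0.0011, -0.003, -1.0], [1.0, 0.0002, -0.0011], [0.0002, -1.0, 0.003]]
```

Emit:
{"method": "drive_tool", "body": {
  "rows": [
    {"x": 0,"y": 0,"z": -2,"rx": 0,"ry": 0,"rz": 0},
    {"x": 0,"y": 0,"z": -3,"rx": 0,"ry": 0,"rz": 0},
    {"x": 0,"y": 0,"z": -3,"rx": 0,"ry": 0,"rz": 0}
  ]
}}

```text
t: 10.6
tcp_pos: [547.1, -8.5, 79.7]
eef_rot: [-0.053, 1.562, -1.24]
contact_force: [3.3, -14.3, -4.6]
width: 0.1
```

```bash
python3 -c "
from nav import *
st()"
```

```text
t 10.6 slide xy [-1.2  6.2] tipz 54.7 w 0.1 ext 25.0 F [  3.3 -14.3  -4.6] q [-0.11  0.18  1.63 -0.01  1.33 -0.5 ]
tool axes in slide frame:
 [[-0.0005, -0.009, -1.0], [1.0, -0.0004, -0.0005], [-0.0004, -1.0, 0.009]]
```

Firm resistance of about 15 N with no further travel, so the tray is home. Backing off, then up.

Emit:
{"method": "drive_tool", "body": {
  "rows": [
    {"x": 0,"y": 0,"z": 3,"rx": 0,"ry": 0,"rz": 0},
    {"x": 0,"y": 0,"z": 8,"rx": 0,"ry": 0,"rz": 0},
    {"x": 0,"y": 0,"z": 16,"rx": 0,"ry": 0,"rz": 0},
    {"x": -20,"y": 0,"z": 20,"rx": 0,"ry": 0,"rz": 0},
    {"x": -60,"y": 0,"z": 20,"rx": 0,"ry": 0,"rz": 0},
    {"x": -105,"y": 0,"z": 20,"rx": 0,"ry": 0,"rz": 0},
    {"x": -150,"y": -20,"z": 20,"rx": 0,"ry": 0,"rz": 0},
    {"x": -190,"y": -40,"z": 40,"rx": 0,"ry": 0,"rz": 0},
    {"x": -200,"y": -80,"z": 70,"rx": 0,"ry": 0,"rz": 0},
    {"x": -200,"y": -115,"z": 100,"rx": 0,"ry": 0,"rz": 0},
    {"x": -200,"y": -150,"z": 130,"rx": 0,"ry": 0,"rz": 0},
    {"x": -200,"y": -170,"z": 150,"rx": 0,"ry": 0,"rz": 0}
  ]
}}

```text
t: 11.8
tcp_pos: [443.4, -209.2, 280.1]
eef_rot: [1.092, 1.57, -0.095]
contact_force: [-0.2, 0.1, 0.7]
width: 0.1
```

```bash
python3 -c "
from nav import *
from bench import viewer,finder
st();pic('p8')
def inv(P):
    v=P[:2]-p[:2];return np.round([cs*v[0]+sn*v[1],-sn*v[0]+cs*v[1]],1)
for c in('top','scene'):
    d=viewer.read_camera(c)
    for q,z in(('tray_center',54),('stop_top',46),('tumbler',0),('bottle',0)):
        print(c,q,[(inv(ray(d,x['xy'],z)),round(x['p'],2)) for x in finder.landmark_of(c,q)[:2]])
"
```

```text
t 11.8 slide xy [-172.6 -140.8] tipz 255.1 w 0.1 ext 25.0 F [-0.2  0.1  0.7] q [-0.56 -0.05  1.46  0.    1.73 -0.94]
tool axes in slide frame:
 [[0.001, -0.0005, -1.0], [1.0, -0.001, 0.001], [-0.001, -1.0, 0.0005]]
top tray_center [(array([ 0.8, 81.2]), 0.74), (array([-135.4,  -47.8]), 0.41)]
top stop_top [(array([3. , 8.9]), 0.91), (array([-135.4,  -37.6]), 0.23)]
top tumbler [(array([ 131.9, -119.9]), 0.93), (array([1.1, 1.3]), 0.24)]
top bottle [(array([ 52.3, 248.2]), 0.79)]
scene tray_center [(array([-3.6, 87.4]), 0.82)]
scene stop_top [(array([-6.6,  5.1]), 0.81)]
scene tumbler [(array([ 127.9, -115.3]), 0.87)]
scene bottle [(array([ 49.2, 254.8]), 0.92)]
```

View pics/p8.png

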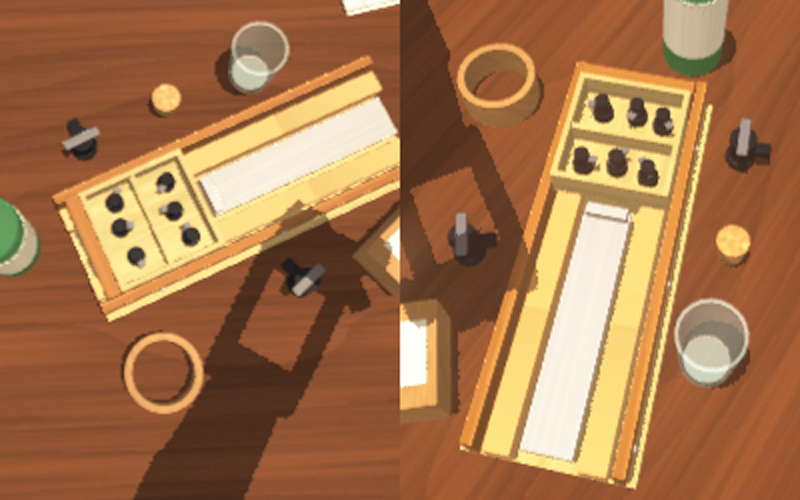

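```bash
python3 -c "
from bench import viewer;import cv2,numpy as np
a=viewer.read_camera('top')['color'][180:265,210:300,::-1];b=viewer.read_camera('scene')['color'][140:225,190:280,::-1]
f=lambda i:cv2.resize(i,None,fx=4.4,fy=4.4,interpolation=cv2.INTER_CUBIC)
cv2.imwrite('pics/p9.png',np.hstack([f(a),f(b)]))"
```

```text
(no output)
```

View pics/p9.png

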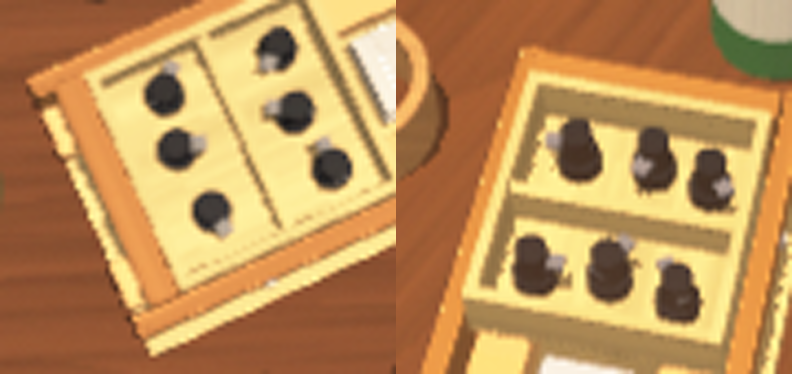

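The tray sits flush against the end block, with no gap in either view. The stop is up behind it and nothing else has moved.

```bash
python3 -c "
from bench import ticket;print(ticket.job_done())"
```

```text
the job is handed in; nothing more can be done
None
```

The tray is home against the end block, the stop is up again behind it, and I handed the job in at about 12 s.

**What I did:** With the jaws shut, I pressed the bar down about 13 mm at slideway y ≈ -187. Keeping it down, I pushed the tray until it covered the stop, with the finger at y ≈ -72. I backed off a little, raised the fingertips to about 54 mm and pushed the tray home. I then backed off and lifted clear.

**Last checks:**
- **Tray home:** the push force rose to about 15 N with no further travel. Zoomed pictures from both cameras show no gap at the end block.
- **Stop up:** both pictures show the stop standing up behind the tray, with a clear gap between them.
- **Loose things:** all those in the cropped pictures stand where they did, but the crops show only part of the sample box and the bottle. I re-measured only the bottle and the tumbler. From the top camera both were within about 4 mm of before, roughly the networks' accuracy.
- **Arm:** it ended well clear, touching nothing.

**Disagreement:** the top camera's network put the tray centre at y = 81.2, against the nominal 81. The scene camera gave 87.4, which is physically impossible because the end block would be in the way. I put that down to network or calibration error. Both networks also placed the stop 5 to 9 mm too far forward.

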